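# Wedge-lock the clamping bar of a shop-made jig

### The job

Close the jig's sliding bar on the small wooden block, so that the block sits snug between the bar and the end fence, and lock the bar there by sliding the jig's thumb wedge firmly along its ramp until it jams. Leave the wedge jammed, lying flat on the jig, and let go of everything.

Things in the scene. Friction and masses are not known exactly. Their poses are not given: they have to be found in the camera images.
- jig: Wooden jig fixed to the bench: base board 180 x 360 x 18 mm, origin at the centre of its underside, y along it towards the end fence (inner face at y = +155 mm), x across it (away from the robot). The bar runs along y by a rail on the +x side. On the -x side a slanted cheek (the ramp, 1 in 7, cork behind it gives 1.5 mm) leaves a slot by the bar, narrowing to +y, for the wedge.
- bar (a joint): Travel in m of the sliding bar along jig +y: 0 = fully back, stop at 0.075, about 0.055 when closed on the block with the block against the fence. Bar 55 x 160 x 30 mm, top 48 mm above the bench, front face at jig y = 30 mm + travel. About 1.5 N of friction; it stays where it is left and cannot turn or lift.
- bar_handle (a point): Grip point of the upright tab on the bar: tab 24 mm (jig x) x 16 mm (jig y) x 44 mm tall above the bar's top. The point is on its centre line, 25 mm above the bar's top (74 mm above the bench) and 35 mm behind the bar's front face. Axes parallel to the jig's.
- wedge_tab (a point): Grip point of tab on the loose thumb wedge: tab 22 (x) x 16 (y) x 44 mm tall, point 25 mm above the wedge's top (71 mm above the bench). Wedge 110 long, 28 tall, 30 thick at the rear, 14 at the thin +y end; tab 25 mm from the rear. Lies 40-65 mm short in its slot, axes near the jig's; binds along jig +y with this point at jig y -30 mm, and a 10-20 N push jams it up to 12 mm on; friction keeps it.
- block_centre (a point): Centre of the small loose wooden offcut to be clamped, 50 (x) x 70 (y) x 26 mm tall, lying on the base board between the bar and the end fence, within 12 mm of the fence; against the fence its centre is at jig y = +120 mm.

How it is judged:
By the outcome, as a careful person would: the job done as asked, in the order asked, and still so for the second after the job is handed in, with the robot touching nothing.
It also fails if it takes over 38 s, if anything falls off the work surface, if the arm or the gripper's body presses on something with over 40 N, if the wrist force passes 120 N, or if a joint passes its speed limit or range.

### The arm

A 6-joint arm with a two-finger parallel gripper is mounted at the origin on a cart in front of the work surface, level with it; the furniture and walls round the work are solid. World frame = base frame: x ahead of the robot, y to its left, z up, the work surface at z = 0. Lengths are in m, angles in rad, forces in N, time in s.
With the tool pointing down it reaches from about 0.225 to 0.875 m from the base axis. Payload 3.4 kg.
Tool frame: the origin (TCP) lies at the very end of the fingers, on their centre line; the grasp point (between the pads) lies 19 mm behind it (manip.pinch_z is the distance from the TCP to the grasp point, in m); z points along the fingers, y is the line along which they close (so a half turn about z gives the same grasp; the last joint's range is limited). The gripper opens to 85 mm and grips with 20 to 120 N. Pads are 22 mm wide; open, the fingers measure 114 mm over their backs; the gripper's body (76 mm by 85 mm) begins 54 mm behind the grasp point. The pads swing forward as they close: fully open they stand 13 mm farther back than shut.
Start: joints at [1.166, 0.276, 1.505, -0, 1.361, -0.121], TCP at [0.161, 0.552, 0.231] pointing down, gripper open.
Joint ranges: [-2.89, 2.89], [-0.75, 2.08], [0.22, 2.7], [-1.18, 4.32], [0.11, 2.71], [-2.7, 2.7]. Speed limits (rad/s): [2.57, 2.57, 3.14, 3.14, 3.14, 3.14].

### API

Orientations are given as a unit quaternion [w, x, y, z].
In Python, from rig import manip gives the robot as it stands. The module is installed in compiled form; this text tells all that it offers.
- The arm moves only by the shell command python3 -m jog 'ROWS' [FORCE]. ROWS is JSON, a list of rows, each an object of numbers: "dx", "dy", "dz": the shift along the tool's x, y, z each as a share of 25 cm, from -1 to 1; "ax", "ay", "az": the turn, a rotation vector about the tool's x, y, z each as a share of 90 degrees, from -1 to 1; "grip": the opening, from -1 (shut) to 1 (fully open), so that 0 is half open. A call has 1 to 5 rows; each row is the pose to reach, as a shift and turn from the pose commanded when the call began, along the tool's axes at that moment; what a row does not reach only later rows make up. A row lasts 1/12 s, in which the tool goes at most 41.7 mm and 7.16 degrees, less where a joint would pass 70% of its speed; a pose out of reach is approached as far as the arm can. A call with a number of a shift or a turn outside -1 to 1 is refused whole. A call with a gripper value outside its range is refused whole. The fingers move at their own pace and stop on an object; FORCE is the grip in N (left out, the last holds). Time passes only in rows, so rows that repeat a pose let the fingers close. It gives the time, the measured TCP pose, the force, the opening and the grip force at its end, in the units of the state.
- manip.get_state(): the state, without advancing time (a new reading comes with each control period).
- manip.get_image(name): name is "scene" or "top" or "wrist"; returns a dict with "img" (480x640x3 uint8, red, green, blue), "mtx" (3x3 intrinsics, pixels), "world_to_cam" (4x4, takes a point from world to camera coordinates); the wrist camera has in their place "T_tool_cam" (4x4, takes a point from camera to tool coordinates, whose origin is the TCP and whose axes are the flange's). Camera axes: x right, y down, z forward; pixel columns grow to the right and rows downward; lengths in m; the calibration is good to about 2 mm. A picture is of the moment at which its call begins: read the wrist's pose just before it. There is no depth.
- manip.sign_off(): hands the job in; it is judged then, once.
The state is a dict: "clock": time; "qpos": joint angles; "qd": joint speeds; "effort": joint torques, N m; "position": TCP position; "ee_rot": TCP orientation; "contact_force": force on the tool from outside, world axes, zero at the start; "moment": the same for the moment, N m; "width": finger opening in m; "gripper_force": force on a finger pad.
Only numpy, scipy, OpenCV 4.12 (cv2) and the standard library are available. Lean on these libraries where they do the work, as an engineer would, in place of code of your own. Each camera call takes 0.05 s, during which the arm holds its last target. There are 200 camera calls.

## Working session

There is one attempt and no reset: what is moved stays moved. The work goes in short steps, Python scripts to look and compute and a shell command to move; the robot and the scene stay as the last step left them, time stands still between calls to the robot, and variables do not carry over. Pictures are saved under pics/ and viewed, at most 10 in all, crops included, and the job is handed in when it is done.

```bash
mkdir -p pics; python3 - <<'E'
from rig import manip
import cv2
for n in("top","scene"):
    d=manip.get_image(n); cv2.imwrite(f"pics/{n}0.png",d["img"][:,:,::-1]); print(n,d["mtx"].tolist(),d["world_to_cam"].round(4).tolist())
s=manip.get_state(); print(s)
E
```

```text
top [[548.5359373000921, 0.0, 312.1194289211367], [0.0, 548.5359373000921, 245.21007466151696], [0.0, 0.0, 1.0]] [[0.0274, -0.9996, -0.0103, 0.0375], [-0.9865, -0.0253, -0.1618, 0.5123], [0.1614, 0.0145, -0.9868, 0.8294], [0.0, 0.0, 0.0, 1.0]]
scene [[439.01684757257715, 0.0, 316.91199791601684], [0.0, 439.01684757257715, 242.9069540960154], [0.0, 0.0, 1.0]] [[0.7474, -0.6644, 0.0011, -0.3486], [-0.507, -0.5715, -0.6452, 0.3571], [0.4293, 0.4817, -0.764, 0.6665], [0.0, 0.0, 0.0, 1.0]]
{'clock': 0.1, 'qpos': array([ 1.16601036e+00,  2.76565665e-01,  1.50598565e+00, -2.46068288e-05,
        1.36066945e+00, -1.21015483e-01]), 'qd': array([-1.84161964e-03, -1.68870501e-03, -1.90339290e-03, -9.17692537e-05,
        5.61336040e-04, -1.55568363e-03]), 'effort': array([ 1.54440208e-04, -4.17702341e+01, -2.46406245e+01, -2.62325875e-04,
        5.87754766e-03,  8.36091516e-06]), 'position': array([0.16083203, 0.55158391, 0.23051517]), 'ee_rot': array([-1.99942537e-04,  1.41407063e-01,  9.89951201e-01, -7.89214732e-04]), 'contact_force': array([-0.55399568,  0.49088817,  0.41549937]), 'moment': array([-0.02282492,  0.04771878, -0.00281889]), 'gripper_force': 0.0, 'width': 0.0853418914250164}
```

View pics/top0.png

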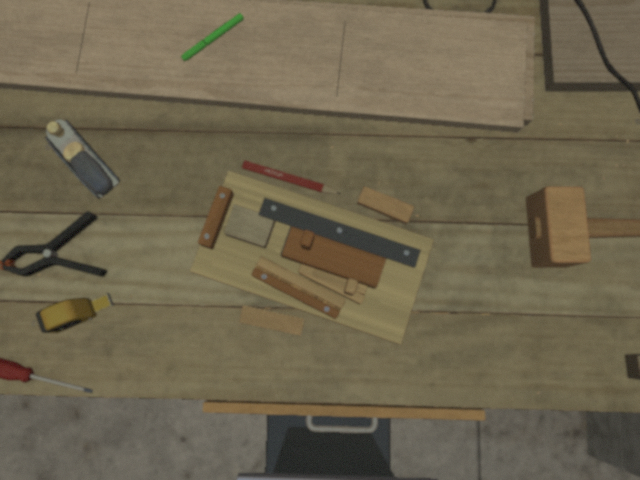

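View pics/scene0.png

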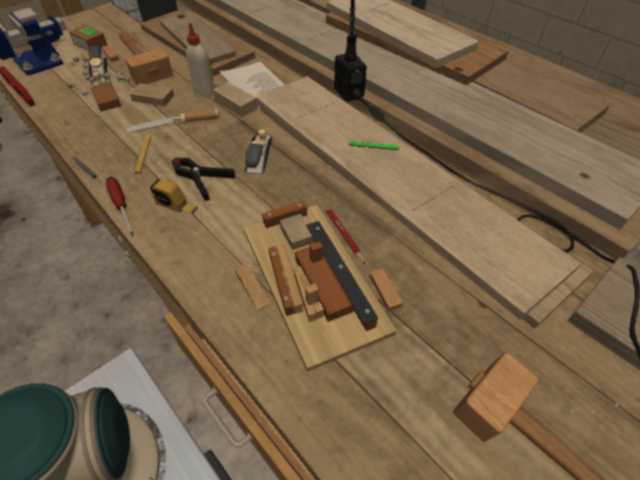

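The top view shows the jig with corners near (228,171), (433,236), (400,342) and (191,270), with the fence at the left. The bar handle is near (307,239), the wedge tab near (352,285) and the block near (250,225).

```bash
cat > h.py <<'E'
import numpy as np,cv2
from rig import manip
from scipy.spatial.transform import Rotation as R
def cam(n):
    s=manip.get_state(); d=manip.get_image(n)
    if n=="wrist":
        T=np.eye(4); T[:3,:3]=R.from_quat(s["ee_rot"],scalar_first=True).as_matrix(); T[:3,3]=s["position"]
        C=T@d["T_tool_cam"]
    else: C=np.linalg.inv(d["world_to_cam"])
    return d["img"],d["mtx"],C
def ray(px,z,K,C):
    v=C[:3,:3]@np.linalg.inv(K)@[*px,1]; return C[:3,3]+v*(z-C[2,3])/v[2]
def proj(p,K,C):
    q=np.linalg.inv(C)@[*p,1]; q=K@q[:3]; return q[:2]/q[2]
E
python3 - <<'E'
from h import *
im,K,C=cam("top")
c=[ray(p,.018,K,C) for p in [(228,171),(433,236),(400,342),(191,270)]]
for a,b in zip(c,c[1:]+c[:1]): print(a.round(4),np.linalg.norm(b-a).round(4))
print("ctr",np.mean(c,0))
d=(c[0]+c[3]-c[1]-c[2]);print("yaw of jig y",np.degrees(np.arctan2(d[1],d[0])))
print("handle",ray((307,239),.092,K,C),"wedge",ray((352,285),.09,K,C),"block",ray((250,225),.044,K,C))
cv2.imwrite("pics/c1.png",cv2.resize(im[150:360,170:450,::-1],None,fx=2.8,fy=2.8,interpolation=cv2.INTER_CUBIC))
E
```

```text
[0.6371 0.1955 0.018 ] 0.3559
[ 0.5353 -0.1456  0.018 ] 0.1802
[ 0.3633 -0.092   0.018 ] 0.3551
[0.4692 0.2469 0.018 ] 0.1756
ctr [0.50120075 0.05120773 0.018     ]
yaw of jig y 73.01607623927225
handle [0.51211734 0.05823353 0.092     ] wedge [ 0.44504603 -0.01033619  0.09      ] block [0.54086743 0.15102191 0.044     ]
```

View pics/c1.png

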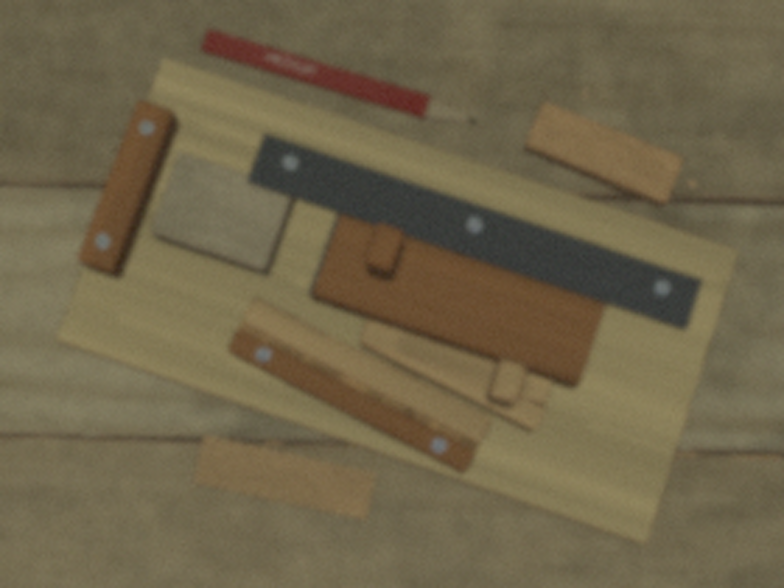

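The crop confirms the sizes: 356 × 178 mm against the given 360 × 180. In the jig frame the handle is at y ≈ 10 mm (travel ≈ 15 mm), the wedge tab at y ≈ -75 mm and the block at y ≈ 107 mm. The tool is already aligned with the jig's y, so I'll move above the handle.

```bash
for i in 1; do python3 -m jog '[{"dx":-0.633,"dy":-0.5,"grip":0},{"dx":-0.633,"dy":-0.5,"grip":0},{"dx":-0.633,"dy":-0.5,"grip":0},{"dx":-0.633,"dy":-0.5,"grip":0},{"dx":-0.633,"dy":-0.5,"grip":0}]' 40
python3 -m jog '[{"dx":-0.633,"dy":-0.5,"grip":0},{"dx":-0.633,"dy":-0.5,"grip":0},{"dx":-0.633,"dy":-0.5,"grip":0},{"dx":-0.633,"dy":-0.5,"grip":0},{"dx":-0.633,"dy":-0.5,"grip":0}]'
python3 -m jog '[{"dx":-0.633,"dy":-0.5,"grip":0},{"dx":-0.633,"dy":-0.5,"grip":0},{"dx":-0.633,"dy":-0.5,"grip":0},{"dx":-0.633,"dy":-0.5,"grip":0},{"dx":-0.633,"dy":-0.5,"grip":0}]'; done
python3 - <<'E'
from h import *
im,K,C=cam("wrist"); cv2.imwrite("pics/w1.png",im[:,:,::-1]); print(C.round(3),manip.get_state()["position"])
for n,p in dict(handle=(.5121,.0582,.092),wedge=(.445,-.0103,.09)).items(): print(n,proj(p,K,C))
E
```

```text
[[ 0.281  0.921  0.269  0.093]
 [ 0.96  -0.27  -0.08   0.571]
 [-0.001  0.281 -0.96   0.374]
 [ 0.     0.     0.     1.   ]] [0.16088064 0.55171998 0.23078152]
handle [-45.87032102 685.69747013]
wedge [-141.93676618  652.20556565]schema error: expected keys dx, dy, dz, ax, ay, az, grip
schema error: expected keys dx, dy, dz, ax, ay, az, grip
schema error: expected keys dx, dy, dz, ax, ay, az, grip
```

View pics/w1.png

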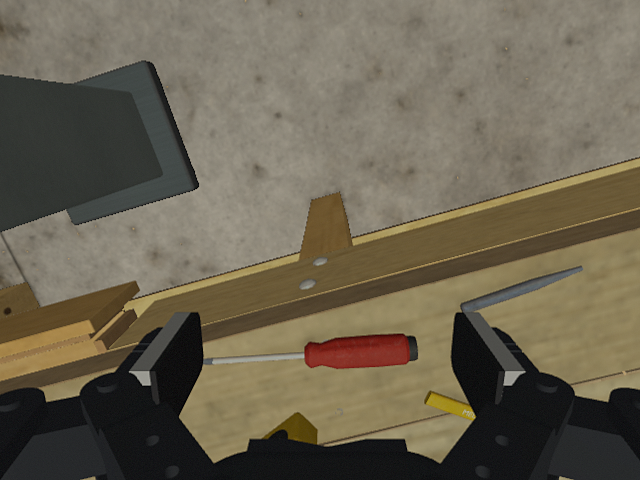

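The picture shows the floor, because the moves were refused: every row needs all the keys. The fingers are at (170,350) and (485,350). I'll send them again in full.

```bash
python3 -m jog '[{"dx":-0.633,"dy":-0.5,"dz":0,"ax":0,"ay":0,"az":0,"grip":0},{"dx":-0.633,"dy":-0.5,"dz":0,"ax":0,"ay":0,"az":0,"grip":0},{"dx":-0.633,"dy":-0.5,"dz":0,"ax":0,"ay":0,"az":0,"grip":0},{"dx":-0.633,"dy":-0.5,"dz":0,"ax":0,"ay":0,"az":0,"grip":0},{"dx":-0.633,"dy":-0.5,"dz":0,"ax":0,"ay":0,"az":0,"grip":0}]' 40
```

```text
clock: 0.62
position: [0.2787, 0.3854, 0.2312]
ee_rot: [0.0, 0.141, 0.99, -0.0]
contact_force: [0.8, -0.2, -0.4]
width: 0.0429
gripper_force: 0.0
```

```bash
python3 -m jog '[{"dx":-0.633,"dy":-0.5,"dz":0,"ax":0,"ay":0,"az":0,"grip":0},{"dx":-0.633,"dy":-0.5,"dz":0,"ax":0,"ay":0,"az":0,"grip":0},{"dx":-0.633,"dy":-0.5,"dz":0,"ax":0,"ay":0,"az":0,"grip":0},{"dx":-0.633,"dy":-0.5,"dz":0,"ax":0,"ay":0,"az":0,"grip":0},{"dx":-0.633,"dy":-0.5,"dz":0,"ax":0,"ay":0,"az":0,"grip":0}]'
python3 -m jog '[{"dx":-0.5,"dy":-0.5,"dz":0,"ax":0,"ay":0,"az":0,"grip":0},{"dx":-0.5,"dy":-0.5,"dz":0,"ax":0,"ay":0,"az":0,"grip":0},{"dx":-0.5,"dy":-0.5,"dz":0,"ax":0,"ay":0,"az":0,"grip":0},{"dx":-0.5,"dy":-0.5,"dz":0,"ax":0,"ay":0,"az":0,"grip":0},{"dx":-0.5,"dy":-0.5,"dz":0,"ax":0,"ay":0,"az":0,"grip":0}]'
python3 -m jog '[{"dx":0,"dy":0,"dz":0,"ax":0,"ay":0,"az":0,"grip":0},{"dx":0,"dy":0,"dz":0,"ax":0,"ay":0,"az":0,"grip":0}]'
python3 - <<'E'
from h import *
im,K,C=cam("wrist"); cv2.imwrite("pics/w2.png",im[:,:,::-1])
for n,p in dict(handle=(.5121,.0582,.092),wedge=(.445,-.0103,.09)).items(): print(n,proj(p,K,C))
E
```

```text
clock: 1.03
position: [0.3959, 0.221, 0.2314]
ee_rot: [0.0, 0.142, 0.99, -0.0]
contact_force: [0.1, 0.5, 0.2]
width: 0.0429
gripper_force: 0.0
clock: 1.45
position: [0.4829, 0.0632, 0.2312]
ee_rot: [0.001, 0.144, 0.99, -0.001]
contact_force: [0.1, -0.1, 0.7]
width: 0.0427
gripper_force: 0.0
clock: 1.62
position: [0.4794, 0.0684, 0.2309]
ee_rot: [-0.001, 0.142, 0.99, 0.0]
contact_force: [-0.7, 0.4, -0.6]
width: 0.0428
gripper_force: 0.0
handle [326.79249263 272.31068097]
wedge [203.07933829 209.56086707]
```

View pics/w2.png

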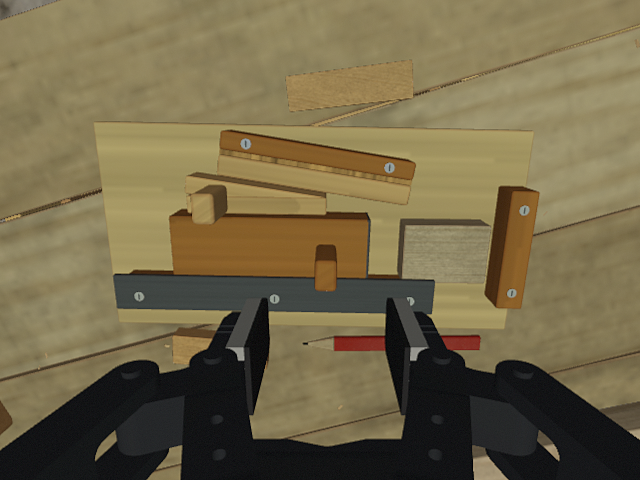

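The wrist view shows the handle top at about (326,276), against (327,272) predicted. The wedge tab top is at about (204,207), against (203,210), so the estimates hold. The fence is on the right and the block, at (445,250), has a small gap to it.

```bash
python3 - <<'E'
from h import *
s=manip.get_state(); im,K,C=cam("wrist")
c=[ray(p,.018,K,C)[:2] for p in [(95,122),(533,131),(505,328),(121,322)]]
print(np.array(c).round(4)); d=c[1]-c[0]; print("yaw",np.degrees(np.arctan2(d[1],d[0])))
Rm=R.from_quat(s["ee_rot"],scalar_first=True).as_matrix()
for n,px,z in(("handle",(326,276),.092),("wedge",(204,207),.09)):
    p=ray(px,z,K,C); p[2]=.056; print(n,p.round(4),"tool share",(Rm.T@(p-s["position"])/.25).round(3))
E
```

```text
[[ 0.3608 -0.0924]
 [ 0.4678  0.2472]
 [ 0.6378  0.1953]
 [ 0.5313 -0.1457]]
yaw 72.51688422588477
handle [0.5142 0.0577 0.056 ] tool share [-0.149 -0.005  0.7  ]
wedge [ 0.4432 -0.0083  0.056 ] tool share [ 0.049 -0.338  0.7  ]
```

```bash
python3 -m jog '[{"dx":-0.147,"dy":-0.005,"dz":0.15,"ax":0,"ay":0,"az":0.011,"grip":0},{"dx":-0.147,"dy":-0.005,"dz":0.3,"ax":0,"ay":0,"az":0.011,"grip":0},{"dx":-0.147,"dy":-0.005,"dz":0.45,"ax":0,"ay":0,"az":0.011,"grip":0},{"dx":-0.147,"dy":-0.005,"dz":0.6,"ax":0,"ay":0,"az":0.011,"grip":0},{"dx":-0.147,"dy":-0.005,"dz":0.7,"ax":0,"ay":0,"az":0.011,"grip":0}]'
python3 -m jog '[{"dx":0,"dy":0,"dz":0,"ax":0,"ay":0,"az":0,"grip":0},{"dx":0,"dy":0,"dz":0,"ax":0,"ay":0,"az":0,"grip":-1},{"dx":0,"dy":0,"dz":0,"ax":0,"ay":0,"az":0,"grip":-1},{"dx":0,"dy":0,"dz":0,"ax":0,"ay":0,"az":0,"grip":-1},{"dx":0,"dy":0,"dz":0,"ax":0,"ay":0,"az":0,"grip":-1}]' 40
```

```text
clock: 2.13
position: [0.5119, 0.0589, 0.0533]
ee_rot: [-0.002, 0.149, 0.989, -0.0]
contact_force: [-1.0, 0.5, 0.4]
width: 0.0425
gripper_force: 0.0
clock: 2.55
position: [0.516, 0.0576, 0.0583]
ee_rot: [0.002, 0.15, 0.989, 0.001]
contact_force: [-0.9, 2.0, 1.9]
width: 0.0161
gripper_force: 43.2
```

The grip measures 16 mm, so the handle is held. Travel is about 16 mm and needs about 39 mm more, so I'll push along +y.

```bash
python3 -m jog '[{"dx":0,"dy":0.03,"dz":0,"ax":0,"ay":0,"az":0,"grip":-1},{"dx":0,"dy":0.06,"dz":0,"ax":0,"ay":0,"az":0,"grip":-1},{"dx":0,"dy":0.09,"dz":0,"ax":0,"ay":0,"az":0,"grip":-1},{"dx":0,"dy":0.12,"dz":0,"ax":0,"ay":0,"az":0,"grip":-1},{"dx":0,"dy":0.14,"dz":0,"ax":0,"ay":0,"az":0,"grip":-1}]'
python3 -m jog '[{"dx":0,"dy":0.004,"dz":0,"ax":0,"ay":0,"az":0,"grip":-1},{"dx":0,"dy":0.008,"dz":0,"ax":0,"ay":0,"az":0,"grip":-1},{"dx":0,"dy":0.008,"dz":0,"ax":0,"ay":0,"az":0,"grip":-1}]'
```

```text
clock: 2.97
position: [0.5265, 0.0908, 0.0582]
ee_rot: [0.002, 0.15, 0.989, 0.0]
contact_force: [-1.7, -3.0, 6.4]
width: 0.0153
gripper_force: 44.0
clock: 3.22
position: [0.5271, 0.0928, 0.0582]
ee_rot: [0.002, 0.15, 0.989, 0.0]
contact_force: [-1.6, -0.7, 7.0]
width: 0.0153
gripper_force: 43.9
```

```bash
for k in 1; do python3 -m jog '[{"dx":0,"dy":0.004,"dz":0,"ax":0,"ay":0,"az":0,"grip":-1},{"dx":0,"dy":0.008,"dz":0,"ax":0,"ay":0,"az":0,"grip":-1},{"dx":0,"dy":0.008,"dz":0,"ax":0,"ay":0,"az":0,"grip":-1}]'
python3 -m jog '[{"dx":0,"dy":0.004,"dz":0,"ax":0,"ay":0,"az":0,"grip":-1},{"dx":0,"dy":0.006,"dz":0,"ax":0,"ay":0,"az":0,"grip":-1},{"dx":0,"dy":0.006,"dz":0,"ax":0,"ay":0,"az":0,"grip":-1}]'; done
```

```text
clock: 3.47
position: [0.5275, 0.0938, 0.0582]
ee_rot: [0.002, 0.15, 0.989, -0.0]
contact_force: [-1.5, -2.9, 7.3]
width: 0.0154
gripper_force: 44.0
clock: 3.72
position: [0.5274, 0.0938, 0.0582]
ee_rot: [0.001, 0.149, 0.989, -0.002]
contact_force: [-3.1, -8.3, 8.9]
width: 0.0156
gripper_force: 44.1
```

The bar has stopped with the reaction rising to about 9 N at a travel of about 54 mm, so it is closed. I'll press slightly more, release, lift and look.

```bash
python3 -m jog '[{"dx":0,"dy":0.005,"dz":0,"ax":0,"ay":0,"az":0,"grip":-1},{"dx":0,"dy":0.005,"dz":0,"ax":0,"ay":0,"az":0,"grip":-1}]'
python3 -m jog '[{"dx":0,"dy":-0.005,"dz":0,"ax":0,"ay":0,"az":0,"grip":-1},{"dx":0,"dy":-0.008,"dz":0,"ax":0,"ay":0,"az":0,"grip":0},{"dx":0,"dy":-0.008,"dz":0,"ax":0,"ay":0,"az":0,"grip":0},{"dx":0,"dy":-0.008,"dz":0,"ax":0,"ay":0,"az":0,"grip":0}]'
python3 -m jog '[{"dx":0,"dy":0,"dz":-0.15,"ax":0,"ay":0,"az":0,"grip":0},{"dx":0,"dy":0,"dz":-0.3,"ax":0,"ay":0,"az":0,"grip":0},{"dx":0.15,"dy":-0.15,"dz":-0.4,"ax":0,"ay":0,"az":0,"grip":0},{"dx":0.25,"dy":-0.3,"dz":-0.5,"ax":0,"ay":0,"az":0,"grip":0},{"dx":0.25,"dy":-0.4,"dz":-0.5,"ax":0,"ay":0,"az":0,"grip":0}]'
python3 -m jog '[{"dx":0,"dy":0,"dz":0,"ax":0,"ay":0,"az":0,"grip":0},{"dx":0,"dy":0,"dz":0,"ax":0,"ay":0,"az":0,"grip":0}]'
python3 - <<'E'
from h import *
im,K,C=cam("wrist"); cv2.imwrite("pics/w3.png",im[:,:,::-1])
print("wedge",proj((.4432,-.0083,.09),K,C))
E
```

```text
clock: 3.88
position: [0.5274, 0.0939, 0.0582]
ee_rot: [0.001, 0.149, 0.989, -0.003]
contact_force: [-4.3, -13.0, 9.3]
width: 0.0155
gripper_force: 44.2
clock: 4.22
position: [0.5271, 0.0954, 0.0567]
ee_rot: [0.001, 0.15, 0.989, 0.0]
contact_force: [-0.5, -0.1, -0.3]
width: 0.0426
gripper_force: 0.0
clock: 4.63
position: [0.4397, 0.024, 0.1816]
ee_rot: [0.001, 0.148, 0.989, 0.001]
contact_force: [1.1, -1.2, 0.1]
width: 0.0425
gripper_force: 0.0
clock: 4.8
position: [0.4404, 0.022, 0.1807]
ee_rot: [0.001, 0.151, 0.988, 0.0]
contact_force: [1.2, 1.0, 0.5]
width: 0.0429
gripper_force: 0.0
wedge [279.72797055 264.27214264]
```

View pics/w3.png

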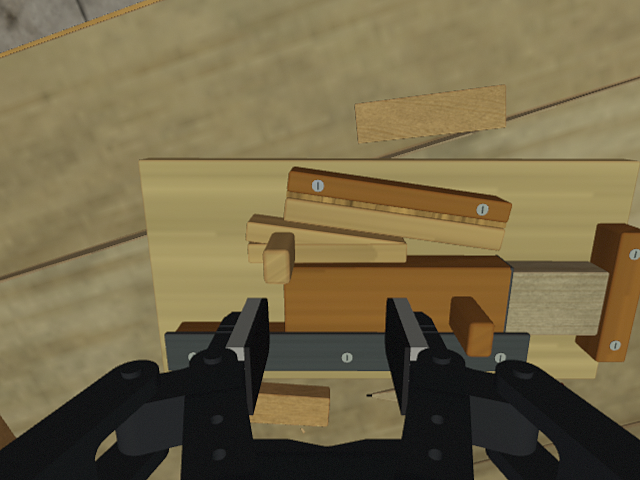

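The block is now snug between the bar and the fence. The wedge tab top is at (277,264), as predicted. I'll go and grip the wedge tab.

```bash
python3 -m jog '[{"dx":-0.047,"dy":-0.116,"dz":0.1,"ax":0,"ay":0,"az":0,"grip":0},{"dx":-0.047,"dy":-0.116,"dz":0.23,"ax":0,"ay":0,"az":0,"grip":0},{"dx":-0.047,"dy":-0.116,"dz":0.36,"ax":0,"ay":0,"az":0,"grip":0},{"dx":-0.047,"dy":-0.116,"dz":0.46,"ax":0,"ay":0,"az":0,"grip":0},{"dx":-0.047,"dy":-0.116,"dz":0.503,"ax":0,"ay":0,"az":0,"grip":0}]'
python3 -m jog '[{"dx":0,"dy":0,"dz":0,"ax":0,"ay":0,"az":0,"grip":0},{"dx":0,"dy":0,"dz":0,"ax":0,"ay":0,"az":0,"grip":-1},{"dx":0,"dy":0,"dz":0,"ax":0,"ay":0,"az":0,"grip":-1},{"dx":0,"dy":0,"dz":0,"ax":0,"ay":0,"az":0,"grip":-1},{"dx":0,"dy":0,"dz":0,"ax":0,"ay":0,"az":0,"grip":-1}]' 30
```

```text
clock: 5.27
position: [0.4415, -0.0071, 0.05]
ee_rot: [-0.003, 0.15, 0.989, 0.0]
contact_force: [-0.4, 0.1, 0.9]
width: 0.0425
gripper_force: 0.0
clock: 5.68
position: [0.4441, -0.0084, 0.0548]
ee_rot: [0.001, 0.15, 0.989, 0.0]
contact_force: [-0.2, 0.1, -2.0]
width: 0.0155
gripper_force: 31.3
```

```bash
python3 -m jog '[{"dx":0,"dy":0.03,"dz":0,"ax":0,"ay":0,"az":0,"grip":-1},{"dx":0,"dy":0.06,"dz":0,"ax":0,"ay":0,"az":0,"grip":-1},{"dx":0,"dy":0.09,"dz":0,"ax":0,"ay":0,"az":0,"grip":-1},{"dx":0,"dy":0.12,"dz":0,"ax":0,"ay":0,"az":0,"grip":-1},{"dx":0,"dy":0.14,"dz":0,"ax":0,"ay":0,"az":0,"grip":-1}]'
python3 -m jog '[{"dx":0,"dy":0.008,"dz":0,"ax":0,"ay":0,"az":0,"grip":-1},{"dx":0,"dy":0.016,"dz":0,"ax":0,"ay":0,"az":0,"grip":-1},{"dx":0,"dy":0.016,"dz":0,"ax":0,"ay":0,"az":0,"grip":-1}]'
```

```text
clock: 6.1
position: [0.4558, 0.0251, 0.0546]
ee_rot: [0.002, 0.15, 0.989, -0.0]
contact_force: [2.2, -5.9, 0.9]
width: 0.0155
gripper_force: 31.6
clock: 6.35
position: [0.4574, 0.0284, 0.0546]
ee_rot: [0.003, 0.15, 0.989, -0.0]
contact_force: [3.6, -4.4, 0.3]
width: 0.0156
gripper_force: 31.5
```

The ramp is pushing the wedge towards +x at about 5 N, so I'll ease towards the bar while advancing.

```bash
python3 -m jog '[{"dx":-0.005,"dy":0.006,"dz":0,"ax":0,"ay":0,"az":0,"grip":-1},{"dx":-0.005,"dy":0.012,"dz":0,"ax":0,"ay":0,"az":0,"grip":-1},{"dx":-0.005,"dy":0.012,"dz":0,"ax":0,"ay":0,"az":0,"grip":-1}]'
python3 -m jog '[{"dx":-0.002,"dy":0.006,"dz":0,"ax":0,"ay":0,"az":0,"grip":-1},{"dx":-0.002,"dy":0.012,"dz":0,"ax":0,"ay":0,"az":0,"grip":-1},{"dx":-0.002,"dy":0.012,"dz":0,"ax":0,"ay":0,"az":0,"grip":-1}]'
```

```text
clock: 6.6
position: [0.4585, 0.0306, 0.0546]
ee_rot: [0.002, 0.15, 0.989, -0.001]
contact_force: [1.9, -5.8, 1.0]
width: 0.0159
gripper_force: 31.8
clock: 6.85
position: [0.459, 0.0322, 0.0547]
ee_rot: [0.001, 0.149, 0.989, -0.002]
contact_force: [-0.2, -9.8, 5.6]
width: 0.0157
gripper_force: 32.4
```

The tab is at jig y ≈ -30 mm and binding as described, with the reaction near 10 N. I'll push on to about 20 N.

```bash
python3 -m jog '[{"dx":0,"dy":0.008,"dz":0,"ax":0,"ay":0,"az":0,"grip":-1},{"dx":0,"dy":0.016,"dz":0,"ax":0,"ay":0,"az":0,"grip":-1},{"dx":0,"dy":0.016,"dz":0,"ax":0,"ay":0,"az":0,"grip":-1}]' 60
python3 -m jog '[{"dx":0,"dy":0.008,"dz":0,"ax":0,"ay":0,"az":0,"grip":-1},{"dx":0,"dy":0.012,"dz":0,"ax":0,"ay":0,"az":0,"grip":-1},{"dx":0,"dy":0.012,"dz":0,"ax":0,"ay":0,"az":0,"grip":-1}]'
```

```text
clock: 7.1
position: [0.46, 0.0349, 0.055]
ee_rot: [0.001, 0.149, 0.989, -0.003]
contact_force: [-2.0, -14.2, 7.7]
width: 0.0152
gripper_force: 61.3
clock: 7.35
position: [0.4605, 0.0368, 0.0551]
ee_rot: [0.001, 0.148, 0.989, -0.004]
contact_force: [-2.1, -18.7, 9.6]
width: 0.0152
gripper_force: 61.6
```

```bash
python3 -m jog '[{"dx":0,"dy":0.008,"dz":0,"ax":0,"ay":0,"az":0,"grip":-1},{"dx":0,"dy":0.012,"dz":0,"ax":0,"ay":0,"az":0,"grip":-1},{"dx":0,"dy":0.012,"dz":0,"ax":0,"ay":0,"az":0,"grip":-1}]'
```

```text
clock: 7.6
position: [0.4612, 0.0388, 0.0552]
ee_rot: [0.001, 0.148, 0.989, -0.005]
contact_force: [-3.3, -20.6, 11.5]
width: 0.0149
gripper_force: 61.9
```

The push reached about 20 N with the wedge 7 mm past binding. I'll unload the spring-back, open, lift and check.

```bash
python3 -m jog '[{"dx":0,"dy":-0.014,"dz":0,"ax":0,"ay":0,"az":0,"grip":-1},{"dx":0,"dy":-0.014,"dz":0,"ax":0,"ay":0,"az":0,"grip":-1}]'
python3 -m jog '[{"dx":0,"dy":0,"dz":0,"ax":0,"ay":0,"az":0,"grip":0},{"dx":0,"dy":0,"dz":0,"ax":0,"ay":0,"az":0,"grip":0},{"dx":0,"dy":0,"dz":0,"ax":0,"ay":0,"az":0,"grip":0}]'
python3 -m jog '[{"dx":0,"dy":0,"dz":-0.12,"ax":0,"ay":0,"az":0,"grip":0},{"dx":0,"dy":0,"dz":-0.27,"ax":0,"ay":0,"az":0,"grip":0},{"dx":0,"dy":0,"dz":-0.42,"ax":0,"ay":0,"az":0,"grip":0},{"dx":0,"dy":0,"dz":-0.5,"ax":0,"ay":0,"az":0,"grip":0},{"dx":0,"dy":0,"dz":-0.5,"ax":0,"ay":0,"az":0,"grip":0}]'
python3 -m jog '[{"dx":0,"dy":0,"dz":0,"ax":0,"ay":0,"az":0,"grip":0},{"dx":0,"dy":0,"dz":0,"ax":0,"ay":0,"az":0,"grip":0}]'
python3 - <<'E'
from h import *
im,K,C=cam("wrist"); cv2.imwrite("pics/w4.png",im[:,:,::-1])
print("wedge",proj((.4610,.0388,.09),K,C),"handle",proj((.5271,.0945,.092),K,C))
E
```

```text
clock: 7.77
position: [0.4612, 0.0386, 0.055]
ee_rot: [0.001, 0.15, 0.989, -0.001]
contact_force: [-0.1, -8.8, 6.5]
width: 0.0151
gripper_force: 61.2
clock: 8.02
position: [0.4595, 0.041, 0.0537]
ee_rot: [-0.001, 0.15, 0.989, 0.0]
contact_force: [-0.4, 0.6, 0.2]
width: 0.0432
gripper_force: 0.0
clock: 8.43
position: [0.4632, 0.0408, 0.1835]
ee_rot: [0.005, 0.15, 0.989, 0.001]
contact_force: [0.6, 1.2, -1.2]
width: 0.0424
gripper_force: 0.0
clock: 8.6
position: [0.4589, 0.0407, 0.1778]
ee_rot: [-0.001, 0.15, 0.989, 0.0]
contact_force: [-0.4, 0.1, -0.6]
width: 0.0422
gripper_force: 0.0
wedge [325.91236744 251.52124128] handle [447.5712582  326.68952177]
```

View pics/w4.png

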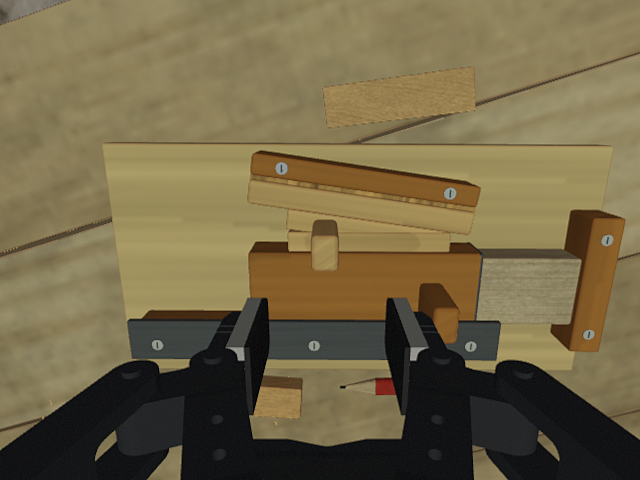

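The wedge tab top is at (325,254) against (326,252) predicted, so it stayed jammed and flat. The block at (530,287) sits snug between the bar and the fence, and the gripper is clear.

```bash
python3 -c "
from rig import manip
print(manip.sign_off())"
```

```text
the job is handed in; nothing more can be done
None
```

The job is handed in at about 8.7 s of the 38 s allowed: the bar is closed on the block against the fence, the wedge is jammed flat after a push of about 20 N (7 mm past binding), and the gripper is clear of everything.

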